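# Box the float bowl, lid it and hold the box up level

## Task

Stand the brass float bowl upright in the blue parts box on the bench, let go of it, then press the orange lid home on the box and let go of that. Then lift the closed box by its sides, keeping it level, and hold it still with its underside about 15 cm above the bench so that I can wipe beneath it: finish while still holding it there, with the bowl inside and the lid on, and everything else on the bench left where it is.

Things in the scene. Friction and masses are not known exactly. Their poses are not given: they have to be found in the camera images.
- parts_box: The blue plastic open-topped parts box, loose on the bench, about 0.25 kg. Outside 116 mm (its x) by 62 mm (its y) by 45 mm high; walls and floor 4 mm thick, so the inside is 108 by 54 mm and 41 mm deep. Origin at the centre of its underside, z up. Gripped across its 62 mm width (its y) at the middle of its length.
- lid: Orange plastic lid, loose, right way up, 0.07 kg. From below: plug 104 (x) by 50 (y) by 5 mm that enters the box mouth with 2 mm play all round; plate 112 by 58 by 3 mm (z 5 to 8) that rests on the rim; black bar handle 44 (x) by 14 (y) mm, z 8 to 26, in the middle. Origin: centre of the plug underside, z up. Seated, its origin is 40 mm above the box underside; fits either way round.
- bowl: The brass carburettor float bowl, loose on the bench, about 0.1 kg: a round open cup 44 mm in outer diameter, 30 mm high, wall 3 mm, standing mouth up. Origin at the centre of its underside, z up. It fits under the lid.
- washer_a: Bystander: flat copper spark plug washer, 25 mm across, 4 mm thick; origin under its centre. The row of small bystanders lies in front of a fixed grey rack of stock bins, 70 mm high, along the far edge (x from about 0.8).
- washer_b: Bystander: a second copper washer like the first.
- boot: Bystander: black rubber plug boot standing upright, 30 mm across, 50 mm high; origin under its centre.
- choke: Bystander: yellow plastic choke knob standing on its face, 34 mm across, 28 mm high; origin under its centre.
- socket: Bystander: steel plug socket standing upright, 26 mm across, 58 mm high; origin under its centre.
- spanner: Bystander: steel spanner lying flat; origin under its middle, x along its length.
- oil: Bystander: red oil bottle, 64 mm across, 160 mm high; origin under its centre.
- jar: Bystander: amber jar with a steel cap, 60 mm across, 75 mm high; origin under its centre. Beyond it, at the far right (y about -0.62), stands the fixed green hand press, 370 mm high, its lever to 480 mm.
Not all that is in view belongs to the job. Of the things like the bowl, leave any that is red or turquoise; of the rest the smaller one is meant.

How it is judged:
On the way, in this order (a step that is already met when the one before it is completed fails the run):
1. the bowl stands upright in the box on the bench, let go (x of bowl in the frame of parts_box between -0.04 and 0.04 m and y of bowl in the frame of parts_box between -0.012 and 0.012 m and z of bowl in the frame of parts_box between 0 and 0.008 m and angle between the z axis of bowl and the z axis of parts_box, either way round below 0.15 rad and height (world z) of parts_box below 0.01 m and contact force between the fingers and bowl below 0.2 N), for 0.2 s.
2. the lid is home on the box with the bowl inside, the box on the bench and the lid let go (x of bowl in the frame of parts_box between -0.04 and 0.04 m and y of bowl in the frame of parts_box between -0.012 and 0.012 m and z of bowl in the frame of parts_box between 0 and 0.008 m and angle between the z axis of bowl and the z axis of parts_box, either way round below 0.15 rad and x of lid in the frame of parts_box between -0.005 and 0.005 m and y of lid in the frame of parts_box between -0.005 and 0.005 m and z of lid in the frame of parts_box between 0.037 and 0.0425 m and angle between the z axis of lid and the z axis of parts_box, either way round below 0.05 rad and angle between the x axis of lid and the x axis of parts_box, either way round below 0.12 rad and height (world z) of parts_box below 0.01 m and contact force between the fingers and lid below 0.2 N), for 0.2 s.
3. the closed box is lifted off the bench in the fingers (x of bowl in the frame of parts_box between -0.04 and 0.04 m and y of bowl in the frame of parts_box between -0.012 and 0.012 m and z of bowl in the frame of parts_box between 0 and 0.008 m and angle between the z axis of bowl and the z axis of parts_box, either way round below 0.15 rad and x of lid in the frame of parts_box between -0.005 and 0.005 m and y of lid in the frame of parts_box between -0.005 and 0.005 m and z of lid in the frame of parts_box between 0.037 and 0.0425 m and angle between the z axis of lid and the z axis of parts_box, either way round below 0.05 rad and angle between the x axis of lid and the x axis of parts_box, either way round below 0.12 rad and height (world z) of parts_box above 0.06 m and contact force between the fingers and parts_box above 2 N), for 0.2 s.
At the end, for the whole second after the job is handed in: Box held by the fingers, still, level within 0.1 rad, underside 110-190 mm above the bench, touching no bystander; bowl upright on its floor (within 40 mm along, 12 across); lid seated: within 5 mm of the middle, origin 37-42.5 mm up, flat within 0.05, turned under 0.12 rad (x of bowl in the frame of parts_box between -0.04 and 0.04 m and y of bowl in the frame of parts_box between -0.012 and 0.012 m and z of bowl in the frame of parts_box between 0 and 0.008 m and angle between the z axis of bowl and the z axis of parts_box, either way round below 0.15 rad and x of lid in the frame of parts_box between -0.005 and 0.005 m and y of lid in the frame of parts_box between -0.005 and 0.005 m and z of lid in the frame of parts_box between 0.037 and 0.0425 m and angle between the z axis of lid and the z axis of parts_box, either way round below 0.05 rad and angle between the x axis of lid and the x axis of parts_box, either way round below 0.12 rad and height (world z) of parts_box between 0.11 and 0.19 m and angle between parts_box's own z axis and vertical below 0.1 rad and linear speed of parts_box below 0.02 m/s and angular speed of parts_box below 0.1 rad/s and contact force between the fingers and parts_box above 2 N and not (contact force between parts_box and washer_a above 0.1 N or contact force between parts_box and washer_b above 0.1 N or contact force between parts_box and boot above 0.1 N or contact force between parts_box and choke above 0.1 N or contact force between parts_box and socket above 0.1 N or contact force between parts_box and spanner above 0.1 N or contact force between parts_box and oil above 0.1 N or contact force between parts_box and jar above 0.1 N)); the arm keeps its last pose, push and grip.
It fails at once if the box is tipped by more than 0.25 rad (angle between parts_box's own z axis and vertical above 0.25 rad).
It fails at once if a bystander is moved by more than 25 mm (distance of any of washer_a, washer_b, boot, choke, socket, spanner, oil, jar from where it was at the start of the episode above 0.025 m).
It also fails if it takes over 66 s, if anything falls off the work surface, if the arm or the gripper's body presses on something with over 40 N, if the wrist force passes 120 N, or if a joint passes its speed limit or range.

## Robot

A 6-joint arm with a two-finger parallel gripper is mounted at the origin on the work surface. World frame = base frame: x ahead of the robot, y to its left, z up, the work surface at z = 0. Lengths are in m, angles in rad, forces in N, time in s.
With the tool pointing down it reaches from about 0.3 to 0.775 m from the base axis. Payload 14.6 kg.
Tool frame: the origin (TCP) lies at the very end of the fingers, on their centre line; the grasp point (between the pads) lies 19 mm behind it; z points along the fingers, y is the line along which they close (so a half turn about z gives the same grasp; the last joint's range is limited). The gripper opens to 94 mm and grips with 3 to 60 N. Pads are 16 mm wide; open, the fingers measure 119 mm over their backs; the gripper's body (75 mm by 177 mm) begins 78 mm behind the grasp point.
Start: joints at [-1.236, 0.3, 1.521, -0, 1.321, -0.067], TCP at [0.215, -0.506, 0.205] pointing down, gripper open.
Joint ranges: [-3.03, 3.03], [-0.79, 2.21], [0.23, 2.52], [-1.04, 4.18], [0, 3.07], [-2.55, 2.55]. Speed limits (rad/s): [2.22, 2.22, 2.57, 3.14, 3.14, 3.14].

## Interface

Orientations are given as [roll, pitch, yaw] about the fixed x, y, z axes, in that order (R = Rz(yaw) Ry(pitch) Rx(roll)).
In Python, from station import ctrl, cams gives the robot as it stands. The module is installed in compiled form; this text tells all that it offers.
- The arm moves only by the tool arm_command, never from a script. Its argument "plan" is a list that holds one entry, the list of rows, each a list of 7 numbers: the shift along the tool's x, y, z in a scale on which 1.0 is 80 cm, then the turn, a rotation vector about the tool's x, y, z in parts of the range, where 1.0 means 2 pi rad, then the closure, from -1 (fully open) to 1 (shut). A call has 1 to 12 rows; each row is the pose to reach, as a shift and turn from the pose commanded when the call began, along the tool's axes at that moment; what a row does not reach only later rows make up. A row lasts 1/10 s, in which the tool goes at most 50 mm and 8.59 degrees, less where a joint would pass 70% of its speed; a pose out of reach is approached as far as the arm can. A call with a gripper value outside its range is refused whole. The fingers move at their own pace and stop on an object; "squeeze" is the grip in N (left out, the last holds). Time passes only in rows, so rows that repeat a pose let the fingers close. It gives the time, the measured TCP pose, the force, the opening and the grip force at its end, in the units of the state.
- ctrl.get_obs(): the state, without advancing time (a new reading comes with each control period).
- cams.camera(name): name is "scene" or "top" or "wrist"; returns (picture, depth): 420x560x3 uint8, blue, green, red; 420x560 float32, m along the optical axis (not along the pixel's ray), 0 where there is no reading.
- cams.camera_info(name): a dict with "fx", "fy", "cx", "cy" (pixels), "world_to_cam" (4x4, takes a point from world to camera coordinates). Camera axes: x right, y down, z forward; pixel columns grow to the right and rows downward; lengths in m; the calibration is good to about 2 mm. A picture is of the moment at which its call begins: read the wrist's pose just before it. camera_info takes no time and is no camera call; for the wrist camera it gives the pose at the moment of the call.
- ctrl.hand_in(): hands the job in; it is judged then, once.
The state is a dict: "time_s": time; "qpos": joint angles; "joint_vel": joint speeds; "tau": joint torques, N m; "ee_pos": TCP position; "eef_rot": TCP orientation; "force": force on the tool from outside, world axes, zero at the start; "moment": the same for the moment, N m; "grip_width": finger opening in m; "grip_force": force on a finger pad.
Only numpy, scipy, OpenCV 4.12 (cv2) and the standard library are available. Lean on these libraries where they do the work, as an engineer would, in place of code of your own. Each camera call takes 0.05 s, during which the arm holds its last target. There are 200 camera calls.

## Working session

There is one attempt and no reset: what is moved stays moved. The work goes in short steps, Python scripts to look and compute and a tool call to move; the robot and the scene stay as the last step left them, time stands still between calls to the robot, and variables do not carry over. Pictures are saved under pics/ and viewed, at most 10 in all, crops included, and the job is handed in when it is done.

Besides the shell and the picture viewer there is one more tool, called by a JSON object that holds its "fn" and its "kwargs", one argument or row to a line. arm_command: Moves the arm, as the interface text tells. Its arguments: {"type":"object","properties":{"plan":{"type":"array"},"squeeze":{"type":"number"}},"required":["plan"]}

```bash
mkdir -p pics; cat > h.py <<'E'
import numpy as np, cv2
from station import ctrl, cams
from scipy.spatial.transform import Rotation as R
np.set_printoptions(precision=4,suppress=True)
def grab(n):
    i=cams.camera_info(n); p,d=cams.camera(n)
    np.savez(n+'.npz',p=p,d=d,T=i['world_to_cam'],k=[i['fx'],i['fy'],i['cx'],i['cy']])
    return p,d,cloud(d,i['world_to_cam'],[i['fx'],i['fy'],i['cx'],i['cy']])
def load(n):
    z=np.load(n+'.npz'); return z['p'],z['d'],cloud(z['d'],z['T'],z['k'])
def cloud(d,T,k):
    v,u=np.indices(d.shape); c=np.stack([(u-k[2])/k[0]*d,(v-k[3])/k[1]*d,d],-1)
    T=np.array(T); W=(c-T[:3,3])@T[:3,:3]; W[d<=0]=np.nan; return W
def proj(P,T,k):
    c=np.asarray(P)@T[:3,:3].T+T[:3,3]; return c[...,0]/c[...,2]*k[0]+k[2],c[...,1]/c[...,2]*k[1]+k[3]
def tool_delta(P,rpy=None):
    "world TCP target -> mm shift and rotvec in tool axes from measured pose"
    o=ctrl.get_obs(); A=R.from_euler('xyz',o['eef_rot']); s=A.inv().apply(np.array(P)-o['ee_pos'])*1000
    r=(A.inv()*R.from_euler('xyz',rpy)).as_rotvec() if rpy is not None else np.zeros(3)
    return s,r
E
python3 - <<'E'
from h import *
o=ctrl.get_obs(); print({k:o[k] for k in('time_s','ee_pos','eef_rot','grip_width','force')})
for n in('top','scene'):
    p,d,W=grab(n); cv2.imwrite(f'pics/{n}1.png',cv2.resize(p,None,fx=1.4,fy=1.4))
E
```

```text
{'time_s': 0.0, 'ee_pos': array([ 0.215 , -0.506 ,  0.2049]), 'eef_rot': array([-3.1405, -0.0001,  0.4018]), 'grip_width': 0.0940992976955594, 'force': array([-0.0238, -0.3212,  0.2376])}
```

View pics/top1.png

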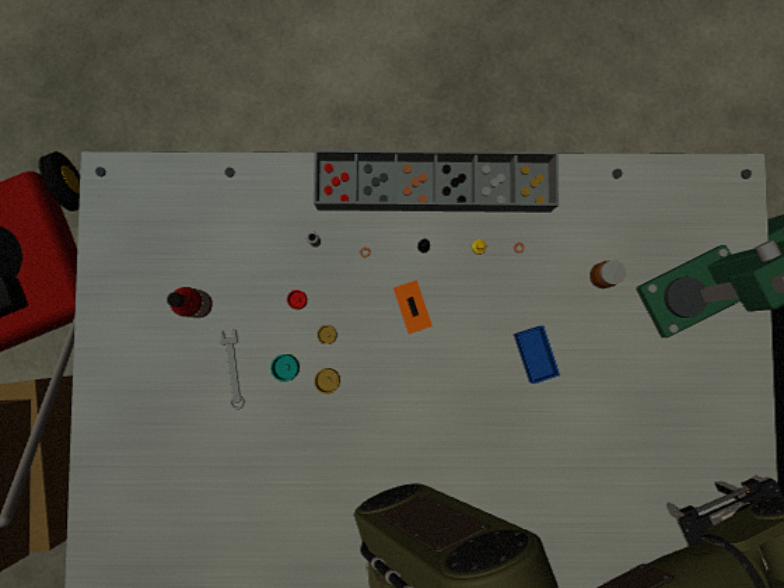

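View pics/scene1.png

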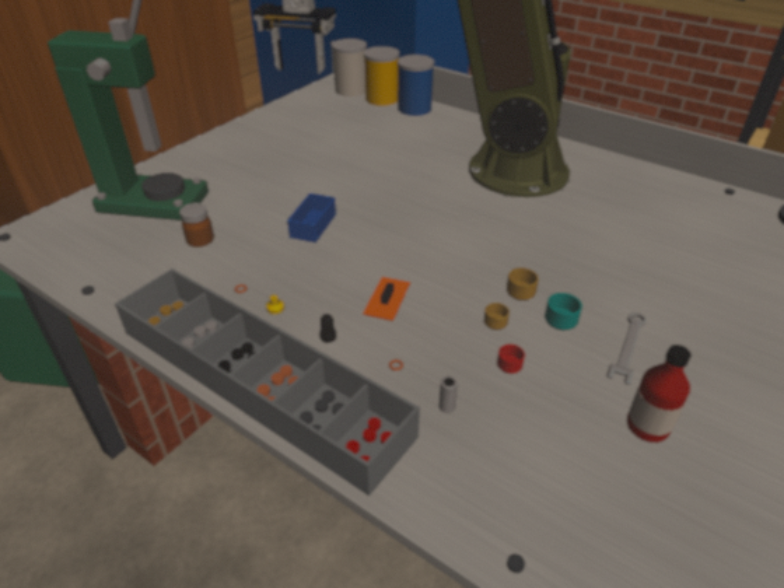

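The top view (1.4x) shows four cups: red (297,299), turquoise (285,367), large brass (327,380) and small brass (327,334). Leaving out red and turquoise, the smaller of the rest is the brass one at (327,334). The lid is at (412,307) and the box at (537,354). Next I measure them and crop the cups to confirm.

```bash
python3 - <<'E'
from h import *
p,d,W=load('top'); z=np.load('top.npz')
hsv=cv2.cvtColor(p,cv2.COLOR_BGR2HSV)
def near(u,v,r): 
    m=np.zeros(d.shape,np.uint8); cv2.circle(m,(int(u/1.4),int(v/1.4)),r,255,-1); return m>0
print('table z',np.nanmedian(W[300:320,200:240,2]))
for n,u,v,r,h0 in(('small',327,334,14,.012),('large',327,380,15,.012),('red',297,299,14,.012),('turq',285,367,16,.012)):
    m=near(u,v,r)&(W[...,2]>h0); P=W[m]; top=np.percentile(P[:,2],95); Q=P[P[:,2]>top-.006]
    (c,rad)=cv2.minEnclosingCircle(Q[:,:2].astype(np.float32)); print(n,len(P),top,c,2*rad)
def rect(n,m):
    P=W[m]; t=np.percentile(P[:,2],90); print(n,len(P),t,cv2.minAreaRect(P[:,:2].astype(np.float32)))
rect('box',near(537,354,32)&(hsv[...,0]>100)&(hsv[...,0]<130)&(hsv[...,1]>120)&(W[...,2]>.036))
rect('lid',near(412,307,34)&(hsv[...,0]<20)&(hsv[...,1]>120)&(W[...,2]>.004))
rect('handle',near(412,307,12)&(W[...,2]>.018))
c=p[200:290,180:260]; cv2.imwrite('pics/crop.png',cv2.resize(c,None,fx=6,fy=6,interpolation=cv2.INTER_CUBIC))
E
```

```text
table z 3.6276684850287445e-05
small 63 0.033339432767980695 (0.5237542986869812, 0.21894317865371704) 0.043311748653650284
large 123 0.04102644536606972 (0.42093425989151, 0.2177395075559616) 0.0557650588452816
red 79 0.031682857730848134 (0.6029460430145264, 0.287687748670578) 0.04367866367101669
turq 167 0.043751834925249505 (0.4501018524169922, 0.31201696395874023) 0.06119326129555702
box 177 0.047826237545225164 ((0.4807650148868561, -0.2509399652481079), (0.11557983607053757, 0.06297972798347473), 17.91258430480957)
lid 531 0.012289178153742666 ((0.5876021385192871, 0.025470728054642677), (0.11135811358690262, 0.05671332776546478), 18.500755310058594)
handle 65 0.029663620560078163 ((0.5870522260665894, 0.02603638358414173), (0.04286741837859154, 0.014175677672028542), 18.48824691772461)
```

View pics/crop.png

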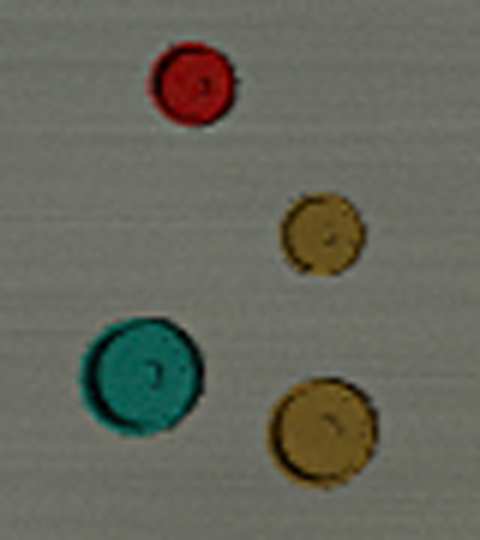

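The crop confirms it: the small brass cup at crop (322,235) measures 43 mm across and 33 mm high, against 56 mm for the large one. I'll use the wrist camera over the box and lid on the way.

```bash
python3 - <<'E'
from h import *
i=cams.camera_info('wrist'); T=np.array(i['world_to_cam']); o=ctrl.get_obs()
C=-T[:3,:3].T@T[:3,3]; A=R.from_euler('xyz',o['eef_rot'])
print('cam in tool',A.inv().apply(C-o['ee_pos']),'axis in tool',A.inv().apply(T[2,:3]),i['fx'],i['cx'],i['cy'])
print(tool_delta([.455,-.26,.22],[np.pi,0,.312]))
E
```

```text
cam in tool [ 0.0839  0.0007 -0.1787] axis in tool [-0.2881 -0.0009  0.9576] 362.27771485638635 280.02968617350757 212.1220385813304
(array([ 317.088 , -132.5552,  -14.9214]), array([-0.001 ,  0.    ,  0.0898]))
```

```bash
python3 - <<'E'
from h import *
print(tool_delta([.50,-.245,.22],[np.pi,0,.312]))
E
```

```text
(array([ 364.3705, -128.7641,  -14.9246]), array([-0.001 ,  0.    ,  0.0898]))
```

Units first: shifts go in shares of 80 cm and turns go in shares of 2 pi rad. So 364 mm is 0.455, -129 mm is -0.1613, 0.09 rad is 0.0143.

{"fn": "arm_command", "kwargs": {
  "plan": [
    [[0.455,-0.1613,-0.0188,0,0,0.0143,-1],[0.455,-0.1613,-0.0188,0,0,0.0143,-1],[0.455,-0.1613,-0.0188,0,0,0.0143,-1],[0.455,-0.1613,-0.0188,0,0,0.0143,-1],[0.455,-0.1613,-0.0188,0,0,0.0143,-1],[0.455,-0.1613,-0.0188,0,0,0.0143,-1],[0.455,-0.1613,-0.0188,0,0,0.0143,-1],[0.455,-0.1613,-0.0188,0,0,0.0143,-1],[0.455,-0.1613,-0.0188,0,0,0.0143,-1],[0.455,-0.1613,-0.0188,0,0,0.0143,-1],[0.455,-0.1613,-0.0188,0,0,0.0143,-1],[0.455,-0.1613,-0.0188,0,0,0.0143,-1]]
  ]
}}

```text
time_s: 1.3
ee_pos: [0.4989, -0.246, 0.2204]
eef_rot: [-3.142, 0.0, 0.31]
force: [0.7, 0.4, -1.0]
grip_width: 0.0939
grip_force: 0.0
```

```bash
cat >> h.py <<'E'
def rects(n,W,m):
    m=cv2.morphologyEx(m.astype(np.uint8),cv2.MORPH_OPEN,np.ones((3,3)))
    c,l,s,_=cv2.connectedComponentsWithStats(m); k=1+np.argmax(s[1:,4]); P=W[l==k]
    r=cv2.minAreaRect(P[:,:2].astype(np.float32)); print(n,len(P),'z',np.percentile(P[:,2],[10,50,90]),np.round(r[0],4),np.round(r[1],4),r[2])
    return l==k
E
python3 - <<'E'
from h import *
o=ctrl.get_obs(); print(o['time_s'],o['ee_pos'],o['eef_rot'],o['force'])
p,d,W=grab('wrist'); cv2.imwrite('pics/w1.png',p)
h=cv2.cvtColor(p,cv2.COLOR_BGR2HSV); b=(h[...,0]>100)&(h[...,0]<130)&(h[...,1]>120)
rects('rim',W,b&(W[...,2]>.041)&(W[...,2]<.05)); rects('floor',W,b&(W[...,2]<.008)&(W[...,2]>.001))
print(tool_delta([.60,.035,.22],[np.pi,0,.32]))
E
```

```text
1.3 [ 0.4989 -0.246   0.2204] [-3.1416  0.0002  0.3102] [ 0.6858  0.3993 -1.0086]
rim 503 z [0.043  0.0443 0.0453] [ 0.5106 -0.243 ] [0.0527 0.0606] 18.06768035888672
floor 4301 z [0.0026 0.0036 0.0046] [ 0.4776 -0.2544] [0.1038 0.0542] 17.867509841918945
(array([ 181.964 , -236.6497,    0.4575]), array([ 0.    ,  0.0001, -0.0096]))
```

View pics/w1.png

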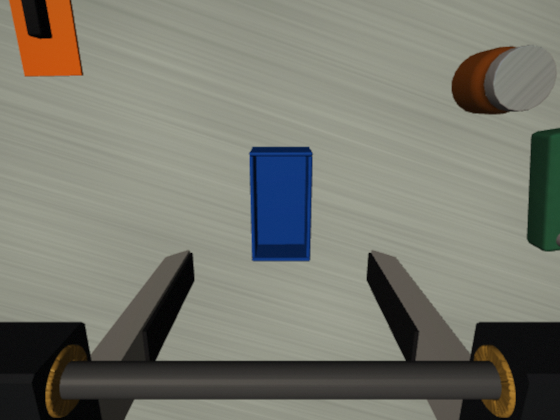

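The wrist view shows the box at (281,204), opening clear, with the fingers either side below. I'll recompute the rim without morphology, since opening broke it up, and then look over the lid.

```bash
sed -i 's/MORPH_OPEN,np.ones((3,3))/MORPH_CLOSE,np.ones((5,5))/; s/P=W\[l==k\]/P=W[(l==k)\&m0]/; s/    m=cv2.morph/    m0=m; m=cv2.morph/' h.py
python3 - <<'E'
from h import *
p,d,W=load('wrist')
h=cv2.cvtColor(p,cv2.COLOR_BGR2HSV); b=(h[...,0]>100)&(h[...,0]<130)&(h[...,1]>120)
rects('rim',W,b&(W[...,2]>.041)&(W[...,2]<.05)); rects('floor',W,b&(W[...,2]<.008)&(W[...,2]>.001))
E
```

```text
rim 1207 z [0.0429 0.0442 0.0453] [ 0.4809 -0.2528] [0.1153 0.0611] 17.798175811767578
floor 4313 z [0.0026 0.0036 0.0046] [ 0.4776 -0.2544] [0.1039 0.0543] 17.867509841918945
```

Converted, -237 mm is -0.2963, 182 mm is 0.2275, -0.01 rad is -0.0016.

{"fn": "arm_command", "kwargs": {
  "plan": [
    [[0.2275,-0.2963,0,0,0,-0.0016,-1],[0.2275,-0.2963,0,0,0,-0.0016,-1],[0.2275,-0.2963,0,0,0,-0.0016,-1],[0.2275,-0.2963,0,0,0,-0.0016,-1],[0.2275,-0.2963,0,0,0,-0.0016,-1],[0.2275,-0.2963,0,0,0,-0.0016,-1],[0.2275,-0.2963,0,0,0,-0.0016,-1],[0.2275,-0.2963,0,0,0,-0.0016,-1],[0.2275,-0.2963,0,0,0,-0.0016,-1]]
  ]
}}

```text
time_s: 2.25
ee_pos: [0.5999, 0.0349, 0.2205]
eef_rot: [3.141, 0.0, 0.32]
force: [0.3, 0.2, 0.7]
grip_width: 0.0941
grip_force: 0.0
```

```bash
python3 - <<'E'
from h import *
o=ctrl.get_obs(); print(o['time_s'],o['ee_pos'],o['eef_rot'],o['force'])
p,d,W=grab('wrist'); cv2.imwrite('pics/w2.png',p)
h=cv2.cvtColor(p,cv2.COLOR_BGR2HSV); b=(h[...,0]<20)&(h[...,1]>120)
l=rects('lid',W,b&(W[...,2]>.006)&(W[...,2]<.012)); rects('handle',W,(h[...,2]<70)&(W[...,2]>.022)&(W[...,2]<.032)&(np.hypot(W[...,0]-.587,W[...,1]-.026)<.05))
print(tool_delta([.53,.215,.22],[np.pi,0,1.883]))
E
```

```text
2.25 [0.5999 0.0349 0.2205] [3.1415 0.0001 0.3203] [0.2806 0.2029 0.6546]
lid 4402 z [0.0067 0.0076 0.0086] [0.5868 0.0244] [0.1121 0.0576] 18.547147750854492
handle 471 z [0.0242 0.0254 0.0264] [0.5879 0.0249] [0.0421 0.0127] 18.268661499023438
(array([  -9.728 , -193.1192,    0.5806]), array([ 0.0002,  0.0001, -1.5631]))
```

Converted, -234 mm is -0.2925, 20 mm is 0.025, -1.563 rad is -0.2488.

{"fn": "arm_command", "kwargs": {
  "plan": [
    [[-0.0175,-0.2925,0.025,0,0,-0.2488,-0.49],[-0.0175,-0.2925,0.025,0,0,-0.2488,-0.49],[-0.0175,-0.2925,0.025,0,0,-0.2488,-0.49],[-0.0175,-0.2925,0.025,0,0,-0.2488,-0.49],[-0.0175,-0.2925,0.025,0,0,-0.2488,-0.49],[-0.0175,-0.2925,0.025,0,0,-0.2488,-0.49],[-0.0175,-0.2925,0.025,0,0,-0.2488,-0.49],[-0.0175,-0.2925,0.025,0,0,-0.2488,-0.49],[-0.0175,-0.2925,0.025,0,0,-0.2488,-0.49],[-0.0175,-0.2925,0.025,0,0,-0.2488,-0.49],[-0.0175,-0.2925,0.025,0,0,-0.2488,-0.49],[-0.0175,-0.2925,0.025,0,0,-0.2488,-0.49]]
  ]
}}

```text
time_s: 3.5
ee_pos: [0.5133, 0.2526, 0.2007]
eef_rot: [3.141, 0.0, 1.884]
force: [0.5, -0.3, -0.4]
grip_width: 0.0703
grip_force: 0.0
```

```bash
python3 - <<'E'
from h import *
o=ctrl.get_obs(); print(o['time_s'],o['ee_pos'],o['eef_rot'],o['grip_width'])
p,d,W=grab('wrist'); cv2.imwrite('pics/w3.png',p)
m=(np.hypot(W[...,0]-.524,W[...,1]-.219)<.04)&(W[...,2]>.026)&(W[...,2]<.036)
P=W[m]; print(len(P),np.percentile(P[:,2],[10,90]),cv2.minEnclosingCircle(P[:,:2].astype(np.float32)),cv2.fitEllipse(P[:,:2].astype(np.float32)))
c,r=cv2.minEnclosingCircle(P[:,:2].astype(np.float32))
print(tool_delta([c[0],c[1],.1],[np.pi,0,1.882]),tool_delta([c[0],c[1],.005],[np.pi,0,1.882]))
E
```

```text
3.5 [0.5133 0.2526 0.2007] [3.1413 0.     1.8838] 0.07028394115251282
400 [0.0273 0.0303] ((0.5241031050682068, 0.21799086034297943), 0.02198350802063942) ((0.5240396857261658, 0.21844416856765747), (0.04059058427810669, 0.04062744230031967), 72.06816101074219)
(array([-36.4484,  -0.3054, 100.6746]), array([ 0.0003, -0.    , -0.0005])) (array([-36.4506,  -0.3352, 195.6746]), array([ 0.0003, -0.    , -0.0005]))
```

View pics/w3.png

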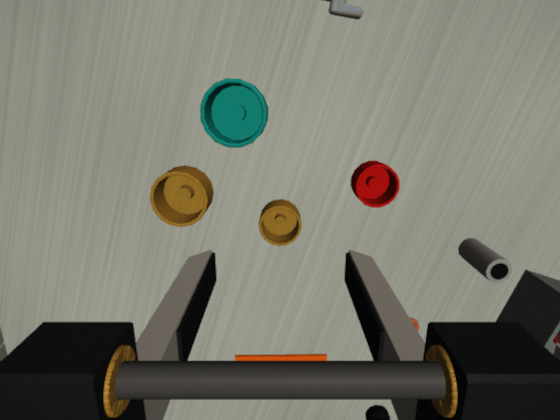

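The small bowl sits at (280,223), 44 mm wide and 30 mm high, and its neighbours are clear of the fingers. Descending.

Converted, 195 mm is 0.2438, 100 mm is 0.125.

{"fn": "arm_command", "kwargs": {
  "plan": [
    [[-0.045,0,0.0625,0,0,0,-0.49],[-0.045,0,0.125,0,0,0,-0.49],[-0.045,0,0.175,0,0,0,-0.49],[-0.045,0,0.2125,0,0,0,-0.49],[-0.045,0,0.2375,0,0,0,-0.49],[-0.045,0,0.2438,0,0,0,-0.49],[-0.045,0,0.2438,0,0,0,-0.49],[-0.045,0,0.2438,0,0,0,1],[-0.045,0,0.2438,0,0,0,1],[-0.045,0,0.2438,0,0,0,1],[-0.045,0,0.2438,0,0,0,1],[-0.045,0,0.2438,0,0,0,1]]
  ],
  "squeeze": 15
}}

```text
time_s: 4.75
ee_pos: [0.5243, 0.2197, 0.0062]
eef_rot: [3.141, 0.0, 1.885]
force: [-1.4, -1.1, 5.9]
grip_width: 0.0445
grip_force: 15.0
```

```bash
python3 - <<'E'
from h import *
o=ctrl.get_obs(); print(o['time_s'],o['ee_pos'],o['eef_rot'],o['grip_width'],o['grip_force'])
print(tool_delta([.4809,-.2528,.13],[np.pi,0,1.882]))
E
```

```text
4.75 [0.5243 0.2197 0.0062] [3.1406 0.     1.8848] 0.04448985338647787 15.001772409304976
(array([-436.0126, -187.115 , -124.0283]), array([0.001 , 0.    , 0.0028]))
```

Converted, -435 mm is -0.5438, -187 mm is -0.2338, 0.003 rad is 0.0005.

{"fn": "arm_command", "kwargs": {
  "plan": [
    [[0,0,-0.0625,0,0,0,1],[0,0,-0.1188,0,0,0,1],[-0.05,-0.0213,-0.155,0,0,0,1],[-0.1,-0.0425,-0.155,0,0,0,1],[-0.1563,-0.0675,-0.155,0,0,0,1],[-0.2125,-0.0913,-0.155,0,0,0,1],[-0.2688,-0.115,-0.155,0,0,0,1],[-0.325,-0.14,-0.155,0,0,0,1],[-0.3813,-0.1638,-0.155,0,0,0,1],[-0.4375,-0.1875,-0.155,0,0,0,1],[-0.4938,-0.2125,-0.155,0,0,0,1],[-0.5438,-0.2338,-0.155,0,0,0.0005,1]]
  ]
}}

```text
time_s: 5.95
ee_pos: [0.4798, -0.2541, 0.1295]
eef_rot: [3.142, 0.0, 1.881]
force: [0.9, 0.5, -0.5]
grip_width: 0.0447
grip_force: 15.0
```

{"fn": "arm_command", "kwargs": {
  "plan": [
    [[0,0,0,0,0,0,1],[0,0,0,0,0,0,1],[0,0,0,0,0,0,1]]
  ]
}}

```text
time_s: 6.25
ee_pos: [0.4805, -0.251, 0.1293]
eef_rot: [-3.141, -0.0, 1.883]
force: [-1.2, 0.0, -0.6]
grip_width: 0.0441
grip_force: 15.0
```

```bash
python3 - <<'E'
from h import *
o=ctrl.get_obs(); print(o['time_s'],o['ee_pos'],o['eef_rot'],o['grip_width'],o['grip_force'],o['force'])
p,d,W=grab('wrist'); cv2.imwrite('pics/w4.png',p)
h=cv2.cvtColor(p,cv2.COLOR_BGR2HSV); b=(h[...,0]>100)&(h[...,0]<130)&(h[...,1]>120)
m=(W[...,2]>.041)&(W[...,2]<.05)&b
rects('rim',W,m)
A=R.from_euler('xyz',o['eef_rot']); ax=np.array([np.cos(.311),np.sin(.311)]); ay=np.array([-ax[1],ax[0]])
Q=W[m][:,:2]-[.4809,-.2528]; print('y edges',np.percentile(Q@ay,[1,99]),'x',np.percentile(Q@ax,[1,99]))
m=(h[...,0]>12)&(h[...,0]<32)&(h[...,1]>90)&(np.hypot(W[...,0]-o['ee_pos'][0],W[...,1]-o['ee_pos'][1])<.04)&(W[...,2]>.1)&(W[...,2]<.19)
P=W[m]; print(len(P),np.percentile(P[:,2],[1,50,99]),cv2.minEnclosingCircle(P[:,:2].astype(np.float32)))
print(tool_delta([.4809,-.2528,.011],[np.pi,0,1.882]))
E
```

```text
6.25 [ 0.4805 -0.251   0.1293] [-3.1414 -0.0005  1.8825] 0.044106399300639754 14.999949345365167 [-1.1684  0.0372 -0.6038]
rim 1701 z [0.0423 0.0441 0.0451] [ 0.4805 -0.2525] [0.1154 0.0611] 17.717422485351562
y edges [-0.029   0.0308] x [-0.0574  0.0571]
7040 [0.1265 0.1388 0.1534] ((0.4807084798812866, -0.2529551386833191), 0.022791307419538498)
(array([ -1.9931,  -0.4435, 118.4733]), array([-0.    , -0.0002,  0.0011]))
```

View pics/w4.png

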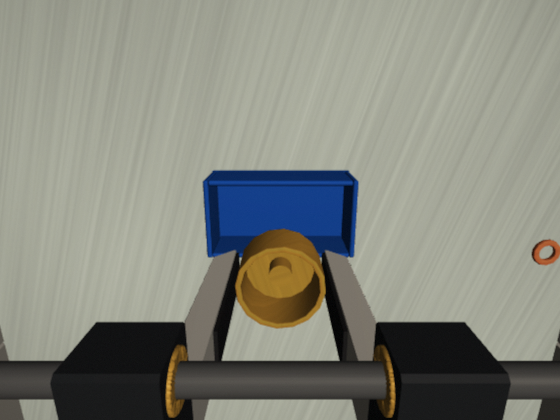

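The wrist view shows the bowl held at (281,287), centred over the box, whose interior shows at (281,210). The measured offset is under 1 mm, so I lower straight down and release.

Converted, 118.5 mm is 0.1481, 118 mm is 0.1475.

{"fn": "arm_command", "kwargs": {
  "plan": [
    [[0,0,0.05,0,0,0,1],[0,0,0.0875,0,0,0,1],[0,0,0.11,0,0,0,1],[0,0,0.125,0,0,0,1],[0,0,0.1375,0,0,0,1],[0,0,0.145,0,0,0,1],[0,0,0.1475,0,0,0,1],[0,0,0.1481,0,0,0,1]]
  ]
}}

```text
time_s: 7.1
ee_pos: [0.4808, -0.252, 0.0113]
eef_rot: [3.141, 0.0, 1.882]
force: [-0.4, -0.1, -0.9]
grip_width: 0.0445
grip_force: 15.0
```

{"fn": "arm_command", "kwargs": {
  "plan": [
    [[0,0,0,0,0,0,-0.28],[0,0,0,0,0,0,-0.28],[0,0,0,0,0,0,-0.28],[0,0,0,0,0,0,-0.28]]
  ]
}}

```text
time_s: 7.5
ee_pos: [0.4806, -0.252, 0.0112]
eef_rot: [3.141, 0.0, 1.882]
force: [-0.5, 0.3, 0.1]
grip_width: 0.06
grip_force: 0.0
```

{"fn": "arm_command", "kwargs": {
  "plan": [
    [[0,0,-0.05,0,0,0,-0.28],[0,0,-0.1,0,0,0,-0.28],[0.045,0,-0.1563,0,0,0,-0.28],[0.045,0,-0.2125,0,0,0,-0.28],[0.045,0,-0.2375,0,0,0,-0.28],[0.045,0,-0.2375,0,0,0,-0.28],[0.045,0,-0.2375,0,0,0,-0.28]]
  ]
}}

```text
time_s: 8.2
ee_pos: [0.4693, -0.2175, 0.2004]
eef_rot: [-3.141, -0.0, 1.882]
force: [1.1, -0.5, 0.1]
grip_width: 0.0605
grip_force: 0.0
```

```bash
python3 - <<'E'
from h import *
o=ctrl.get_obs(); print(o['time_s'],o['ee_pos'],o['eef_rot'])
p,d,W=grab('wrist'); cv2.imwrite('pics/w5.png',p)
h=cv2.cvtColor(p,cv2.COLOR_BGR2HSV); b=(h[...,0]>100)&(h[...,0]<130)&(h[...,1]>120)
rects('rim',W,b&(W[...,2]>.041)&(W[...,2]<.05))
m=(h[...,0]>12)&(h[...,0]<32)&(h[...,1]>90)&(W[...,2]>.029)&(W[...,2]<.04)&(np.hypot(W[...,0]-.481,W[...,1]+.253)<.05)
P=W[m]; print(len(P),np.percentile(P[:,2],[1,50,99]),cv2.minEnclosingCircle(P[:,:2].astype(np.float32)))
print(tool_delta([.5874,.0247,.10],[np.pi,0,.322]))
E
```

```text
8.2 [ 0.4693 -0.2175  0.2004] [-3.1414 -0.0002  1.8818]
rim 1385 z [0.0421 0.0441 0.0451] [ 0.4807 -0.2527] [0.1151 0.0618] 17.769533157348633
401 [0.0292 0.0331 0.0349] ((0.4812847971916199, -0.2530699372291565), 0.02199411392211914)
(array([194.2011, 186.8818,  99.6478]), array([-0.002 , -0.0001,  1.5596]))
```

The bowl stands in the box within 1 mm of centre (rim z 33–35 mm, as expected on the 4 mm floor). Now the lid.

Converted, 194 mm is 0.2425, 187 mm is 0.2338, 1.56 rad is 0.2483.

{"fn": "arm_command", "kwargs": {
  "plan": [
    [[0.2425,0.2338,0.125,0,0,0.2483,-0.28],[0.2425,0.2338,0.125,0,0,0.2483,-0.28],[0.2425,0.2338,0.125,0,0,0.2483,-0.28],[0.2425,0.2338,0.125,0,0,0.2483,-0.28],[0.2425,0.2338,0.125,0,0,0.2483,-0.28],[0.2425,0.2338,0.125,0,0,0.2483,-0.28],[0.2425,0.2338,0.125,0,0,0.2483,-0.28],[0.2425,0.2338,0.125,0,0,0.2483,-0.28],[0.2425,0.2338,0.125,0,0,0.2483,-0.28],[0.2425,0.2338,0.125,0,0,0.2483,-0.28],[0.2425,0.2338,0.125,0,0,0.2483,-0.28],[0.2425,0.2338,0.125,0,0,0.2483,-0.28]]
  ]
}}

```text
time_s: 9.45
ee_pos: [0.5874, 0.0242, 0.0991]
eef_rot: [-3.141, 0.003, 0.32]
force: [0.6, -0.6, -0.0]
grip_width: 0.0603
grip_force: 0.0
```

{"fn": "arm_command", "kwargs": {
  "plan": [
    [[0,0,0,0,0,0,-0.28],[0,0,0,0,0,0,-0.28]]
  ]
}}

```text
time_s: 9.65
ee_pos: [0.5879, 0.0243, 0.1003]
eef_rot: [-3.141, 0.001, 0.324]
force: [-0.5, 0.4, -0.3]
grip_width: 0.0603
grip_force: 0.0
```

```bash
python3 - <<'E'
from h import *
o=ctrl.get_obs(); print(o['time_s'],o['ee_pos'],o['eef_rot'])
print(tool_delta([.5874,.0247,.0105],[np.pi,0,.322]))
E
```

```text
9.65 [0.5879 0.0243 0.1003] [-3.1413  0.001   0.3245]
(array([-0.2346, -0.5309, 89.7873]), array([-0.0003,  0.001 ,  0.0025]))
```

Converted, 89.5 mm is 0.1119, 87 mm is 0.1088.

{"fn": "arm_command", "kwargs": {
  "plan": [
    [[0,0,0.05,0,0,0,-0.28],[0,0,0.0813,0,0,0,-0.28],[0,0,0.1,0,0,0,-0.28],[0,0,0.1088,0,0,0,-0.28],[0,0,0.1119,0,0,0,-0.28],[0,0,0.1119,0,0,0,-0.28],[0,0,0.1119,0,0,0,1],[0,0,0.1119,0,0,0,1],[0,0,0.1119,0,0,0,1],[0,0,0.1119,0,0,0,1],[0,0,0.1119,0,0,0,1],[0,0,0.1119,0,0,0,1]]
  ],
  "squeeze": 25
}}

```text
time_s: 10.85
ee_pos: [0.5881, 0.0243, 0.0115]
eef_rot: [-3.142, -0.0, 0.322]
force: [0.1, 0.7, -0.7]
grip_width: 0.0155
grip_force: 0.0
```

```bash
python3 - <<'E'
from h import *
o=ctrl.get_obs(); print(o['time_s'],o['ee_pos'],o['eef_rot'],o['force'])
print(tool_delta([.4807,-.2527,.14],[np.pi,0,.310]))
E
```

```text
10.85 [0.5881 0.0243 0.0115] [-3.1416 -0.      0.3218] [ 0.0814  0.6995 -0.6564]
(array([-189.5275,  228.8151, -128.5159]), array([-0.    , -0.    ,  0.0118]))
```

Not quite closed yet, so I'll hold for a few more rows.

{"fn": "arm_command", "kwargs": {
  "plan": [
    [[0,0,0,0,0,0,1],[0,0,0,0,0,0,1],[0,0,0,0,0,0,1],[0,0,0,0,0,0,1]]
  ]
}}

```text
time_s: 11.25
ee_pos: [0.5881, 0.0243, 0.0115]
eef_rot: [-3.142, 0.0, 0.322]
force: [0.0, 0.9, 0.2]
grip_width: 0.0135
grip_force: 25.0
```

Converted, 229 mm is 0.2863, 218 mm is 0.2725, 0.012 rad is 0.0019.

{"fn": "arm_command", "kwargs": {
  "plan": [
    [[0,0,-0.05,0,0,0,1],[0,0,-0.1,0,0,0,1],[-0.0338,0.0413,-0.1375,0,0,0.001,1],[-0.0675,0.0825,-0.16,0,0,0.0019,1],[-0.1013,0.1238,-0.16,0,0,0.0019,1],[-0.1363,0.1638,-0.16,0,0,0.0019,1],[-0.17,0.205,-0.16,0,0,0.0019,1],[-0.2038,0.2463,-0.16,0,0,0.0019,1],[-0.225,0.2725,-0.16,0,0,0.0019,1],[-0.2363,0.2863,-0.16,0,0,0.0019,1],[-0.2363,0.2863,-0.16,0,0,0.0019,1],[-0.2363,0.2863,-0.16,0,0,0.0019,1]]
  ]
}}

```text
time_s: 12.45
ee_pos: [0.4816, -0.2519, 0.1393]
eef_rot: [-3.141, -0.0, 0.31]
force: [-0.1, 0.3, -1.3]
grip_width: 0.0139
grip_force: 25.0
```

```bash
cat > lid.py <<'E'
from h import *
o=ctrl.get_obs(); print(o['time_s'],o['ee_pos'],o['eef_rot'],o['grip_width'],o['grip_force'])
p,d,W=grab('wrist'); cv2.imwrite('pics/w6.png',p); zt=o['ee_pos'][2]
h=cv2.cvtColor(p,cv2.COLOR_BGR2HSV); b=(h[...,0]>100)&(h[...,0]<130)&(h[...,1]>120)
rects('box',W,b&(W[...,2]>.041)&(W[...,2]<.05))
m=(h[...,0]<20)&(h[...,1]>120)&(np.abs(W[...,2]-zt)<.012)
rects('lid',W,m)
P=W[m]; A=np.c_[P[:,:2]-P[:,:2].mean(0),np.ones(len(P))]; print('tilt plane',np.linalg.lstsq(A,P[:,2],rcond=None)[0])
print(tool_delta([.4807,-.2527,.0515],[np.pi,0,.310]))
E
python3 lid.py
```

```text
12.45 [ 0.4816 -0.2519  0.1393] [-3.1413 -0.      0.3101] 0.013901725165915603 24.99998778104782
box 610 z [0.0425 0.0442 0.0452] [ 0.5291 -0.2373] [0.0142 0.061 ] 17.854825973510742
lid 10346 z [0.1346 0.1354 0.1362] [ 0.4947 -0.2484] [0.0838 0.058 ] 17.802640914916992
tilt plane [-0.0003 -0.0005  0.1354]
(array([-1.3443,  0.7519, 87.8789]), array([-0.0003, -0.    ,  0.0008]))
```

View pics/w6.png

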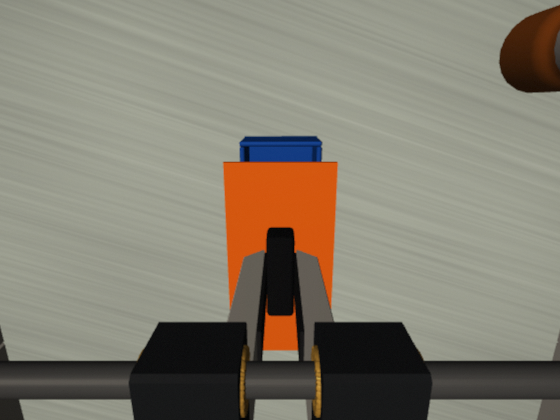

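The lid is held level. Its far edge at (280,162) and the box's at (281,140) line up within 1 mm, so I shift -0.6 mm in x and lower.

Converted, 85 mm is 0.1063, 84 mm is 0.105.

{"fn": "arm_command", "kwargs": {
  "plan": [
    [[-0.0009,0.0004,0.0438,0,0,0,1],[-0.0009,0.0004,0.075,0,0,0,1],[-0.0009,0.0004,0.0925,0,0,0,1],[-0.0009,0.0004,0.0975,0,0,0,1],[-0.0009,0.0004,0.1,0,0,0,1],[-0.0009,0.0004,0.1025,0,0,0,1],[-0.0009,0.0004,0.105,0,0,0,1],[-0.0009,0.0004,0.1063,0,0,0,1],[-0.0009,0.0004,0.1063,0,0,0,1]]
  ]
}}

```text
time_s: 13.4
ee_pos: [0.4808, -0.2533, 0.0546]
eef_rot: [3.141, -0.0, 0.31]
force: [-0.8, -1.0, -0.2]
grip_width: 0.0137
grip_force: 25.0
```

No force at 2 mm into the mouth, so the plug has entered. Pressing home.

Converted, 4 mm is 0.005, 3 mm is 0.0038.

{"fn": "arm_command", "kwargs": {
  "plan": [
    [[0,0,0.0019,0,0,0,1],[0,0,0.0038,0,0,0,1],[0,0,0.005,0,0,0,1],[0,0,0.005,0,0,0,1]]
  ]
}}

```text
time_s: 13.8
ee_pos: [0.4808, -0.2533, 0.0514]
eef_rot: [3.141, -0.0, 0.31]
force: [-4.9, 2.6, 11.9]
grip_width: 0.0138
grip_force: 25.0
```

{"fn": "arm_command", "kwargs": {
  "plan": [
    [[0,0,-0.0019,0,0,0,0.3],[0,0,-0.0019,0,0,0,0.3],[0,0,-0.0019,0,0,0,0.3],[0,0,-0.0019,0,0,0,0.3]]
  ]
}}

```text
time_s: 14.2
ee_pos: [0.4806, -0.2532, 0.0518]
eef_rot: [-3.141, 0.0, 0.31]
force: [-0.0, -0.5, -0.9]
grip_width: 0.0323
grip_force: 0.0
```

{"fn": "arm_command", "kwargs": {
  "plan": [
    [[0,0,-0.05,0,0,0,0.3],[0.0188,0,-0.1,0,0,0,-0.3],[0.0375,0,-0.15,0,0,0,-1],[0.0375,0,-0.1625,0,0,0,-1],[0.0375,0,-0.1625,0,0,0,-1],[0.0375,0,-0.1625,0,0,0,-1]]
  ]
}}

```text
time_s: 14.8
ee_pos: [0.5085, -0.2439, 0.1803]
eef_rot: [-3.14, 0.002, 0.31]
force: [-0.5, 0.7, 0.2]
grip_width: 0.0696
grip_force: 0.0
```

```bash
python3 - <<'E'
from h import *
o=ctrl.get_obs(); print(o['time_s'],o['ee_pos'],o['eef_rot'],o['grip_width'],o['force'])
p,d,W=grab('wrist'); cv2.imwrite('pics/w7.png',p)
h=cv2.cvtColor(p,cv2.COLOR_BGR2HSV)
m=(h[...,0]<20)&(h[...,1]>120)&(np.abs(W[...,2]-.048)<.012); rects('lid',W,m)
P=W[m]; A=np.c_[P[:,:2]-P[:,:2].mean(0),np.ones(len(P))]; print('plane',np.linalg.lstsq(A,P[:,2],rcond=None)[0])
b=(h[...,0]>100)&(h[...,0]<130)&(h[...,1]>120)
rects('box rim',W,b&(W[...,2]>.03)&(W[...,2]<.05))
print(tool_delta([.4807,-.2529,.10],[np.pi,0,.310]))
E
```

```text
14.8 [ 0.5085 -0.2439  0.1803] [-3.14    0.0015  0.3097] 0.06961511379531655 [-0.4802  0.67    0.155 ]
lid 6642 z [0.0466 0.0475 0.0484] [ 0.48  -0.254] [0.1129 0.0588] 17.730743408203125
plane [-0.0039  0.0021  0.0473]
box rim 518 z [0.035  0.0438 0.0452] [ 0.4862 -0.2268] [0.0533 0.1288] 79.72187042236328
(array([-28.9307,   0.302 ,  80.141 ]), array([-0.0021,  0.002 , -0.0005]))
```

View pics/w7.png

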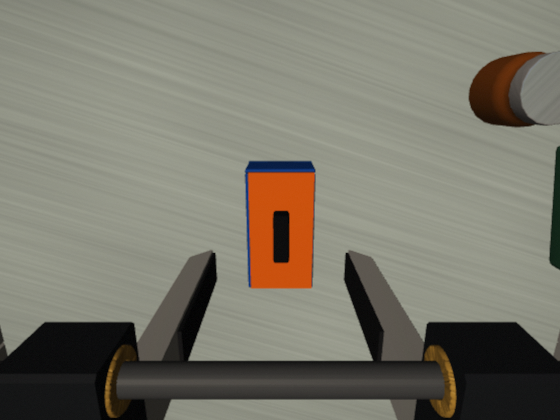

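The lid sits flat on the box at (281,228) with its top at 47.5 mm (48 expected), so it is seated. The fingers are clear on both sides; going down to grip the box across its width.

Converted, 80 mm is 0.1, 50 mm is 0.0625, -0.002 rad is -0.0003.

{"fn": "arm_command", "kwargs": {
  "plan": [
    [[-0.0363,0.0004,0.025,-0.0003,0.0003,0,-1],[-0.0363,0.0004,0.0625,-0.0003,0.0003,0,-1],[-0.0363,0.0004,0.1,-0.0003,0.0003,0,-1],[-0.0363,0.0004,0.1,-0.0003,0.0003,0,-1],[-0.0363,0.0004,0.1,-0.0003,0.0003,0,-1]]
  ]
}}

```text
time_s: 15.35
ee_pos: [0.4814, -0.2532, 0.1017]
eef_rot: [3.141, -0.001, 0.31]
force: [1.2, 0.1, 0.7]
grip_width: 0.094
grip_force: 0.0
```

```bash
python3 - <<'E'
from h import *
o=ctrl.get_obs(); print(o['time_s'],o['ee_pos'],o['eef_rot'],o['grip_width'])
print(tool_delta([.4807,-.2529,.006],[np.pi,0,.310]))
E
```

```text
15.35 [ 0.4814 -0.2532  0.1017] [ 3.1409 -0.0009  0.3096] 0.09404587945991762
(array([-0.6623, -0.5287, 95.7115]), array([ 0.0007, -0.0009, -0.0004]))
```

Converted, 95 mm is 0.1188, 93 mm is 0.1163.

{"fn": "arm_command", "kwargs": {
  "plan": [
    [[-0.0006,0,0.05,0,0,0,-1],[-0.0006,0,0.0875,0,0,0,-1],[-0.0006,0,0.1063,0,0,0,-1],[-0.0006,0,0.1163,0,0,0,-1],[-0.0006,0,0.1188,0,0,0,-1],[-0.0006,0,0.1188,0,0,0,1],[-0.0006,0,0.1188,0,0,0,1],[-0.0006,0,0.1188,0,0,0,1],[-0.0006,0,0.1188,0,0,0,1],[-0.0006,0,0.1188,0,0,0,1],[-0.0006,0,0.1188,0,0,0,1],[-0.0006,0,0.1188,0,0,0,1]]
  ],
  "squeeze": 30
}}

```text
time_s: 16.55
ee_pos: [0.4816, -0.2534, 0.0073]
eef_rot: [3.14, -0.002, 0.31]
force: [-1.3, 1.8, 7.0]
grip_width: 0.0619
grip_force: 30.0
```

{"fn": "arm_command", "kwargs": {
  "plan": [
    [[0,0,0,0,0,0,1],[0,0,0,0,0,0,1]]
  ]
}}

```text
time_s: 16.75
ee_pos: [0.4816, -0.2534, 0.0074]
eef_rot: [3.14, -0.002, 0.31]
force: [-1.1, 1.8, 6.7]
grip_width: 0.0619
grip_force: 30.0
```

Gripped at 61.9 mm and 30 N. Lifting smoothly by 150 mm.

Converted, -150 mm is -0.1875, -144 mm is -0.18.

{"fn": "arm_command", "kwargs": {
  "plan": [
    [[0,0,-0.005,0,0,0,1],[0,0,-0.015,0,0,0,1],[0,0,-0.0313,0,0,0,1],[0,0,-0.05,0,0,0,1],[0,0,-0.07,0,0,0,1],[0,0,-0.09,0,0,0,1],[0,0,-0.11,0,0,0,1],[0,0,-0.13,0,0,0,1],[0,0,-0.15,0,0,0,1],[0,0,-0.1675,0,0,0,1],[0,0,-0.18,0,0,0,1],[0,0,-0.1875,0,0,0,1]]
  ]
}}

```text
time_s: 17.95
ee_pos: [0.4812, -0.2534, 0.158]
eef_rot: [3.139, -0.003, 0.31]
force: [-0.2, -0.1, -4.5]
grip_width: 0.0619
grip_force: 30.0
```

{"fn": "arm_command", "kwargs": {
  "plan": [
    [[0,0,0,0,0,0,1],[0,0,0,0,0,0,1],[0,0,0,0,0,0,1],[0,0,0,0,0,0,1],[0,0,0,0,0,0,1],[0,0,0,0,0,0,1]]
  ]
}}

```text
time_s: 18.55
ee_pos: [0.4811, -0.2532, 0.1568]
eef_rot: [3.14, -0.002, 0.31]
force: [-0.5, -0.0, -5.0]
grip_width: 0.0615
grip_force: 30.0
```

```bash
python3 - <<'E'
from h import *
o=ctrl.get_obs(); print(o['time_s'],o['ee_pos'],o['eef_rot'],o['grip_width'],o['grip_force'],o['force'],o['moment'],o['joint_vel'])
p,d,W=grab('wrist'); cv2.imwrite('pics/w8.png',p); zt=o['ee_pos'][2]
h=cv2.cvtColor(p,cv2.COLOR_BGR2HSV); m=(h[...,0]<20)&(h[...,1]>120)&(np.abs(W[...,2]-.197)<.02); l=rects('lid',W,m)
P=W[m]; A=np.c_[P[:,:2]-P[:,:2].mean(0),np.ones(len(P))]; print('plane',np.linalg.lstsq(A,P[:,2],rcond=None)[0])
E
```

```text
18.55 [ 0.4811 -0.2532  0.1568] [ 3.1398 -0.0018  0.3098] 0.061494403232860206 29.99478042125702 [-0.5459 -0.0003 -5.024 ] [0.0084 0.0398 0.0511] [ 0.0002 -0.0017  0.001  -0.0006  0.0017  0.0013]
lid 21527 z [0.1961 0.1969 0.1976] [ 0.4937 -0.251 ] [0.0841 0.06  ] 17.80405044555664
plane [-0.0018 -0.0023  0.197 ]
```

View pics/w8.png

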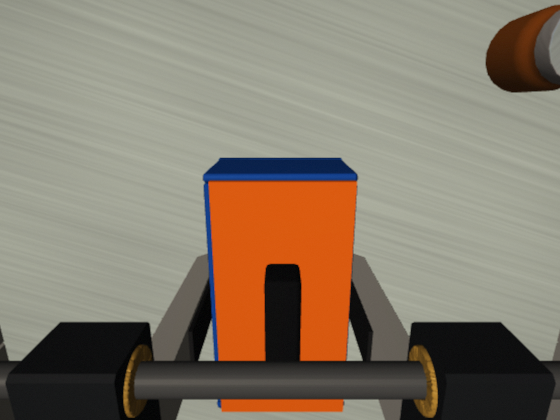

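The box is held level with its lid seated (top 0.197 m, so the underside is about 0.149 m), the tilt is about 0.003 rad, and the arm is still. Handing in.

```bash
python3 -c "
from station import ctrl
print(ctrl.hand_in())"
```

```text
the job is handed in; nothing more can be done
None
```

The job is handed in at about 18.6 s: the brass bowl is in the box, the lid is home, and the arm is holding the closed box level and still, its underside about 149 mm above the bench; I saw no bystander touched.

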